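# Connect the dust adapter and hold up the saw's blade guard

### The job

Get the small bench saw ready for a blade check: leave the blade guard down while you push the eight-sided dust adapter, open cuff first, fully home onto the dust port at the back of the saw, and let go of it. Then lift the blade guard and hold it open at 45 degrees (anything from 40 to 50 will do); it drops shut by itself, so finish while still holding it there. Leave everything else where it is.

Things in the scene. Friction and masses are not known exactly. Their poses are not given: they have to be found in the camera images.
- adapter_grip (a point): Dust adapter, a stepped black plastic tube lying on the bench, 113 mm long, 110 g. This point: on its axis, centre of its eight-sided grip (52 mm across flats, 40 mm long), which lies on a flat, so 26 mm above the bench. x runs along the tube from the cuff to the hose tail, z up. On the -x side a round cuff (45 mm outside, 45 long), on +x a thinner ribbed hose tail (40 mm over ribs, 28 long).
- adapter_mouth (a point): Centre of the open mouth of the adapter's cuff, in its end face, on the tube's axis, 65 mm from adapter_grip towards -x. Same axes. The bore is 37 mm, through cuff and grip (85 mm deep). On the port it has 1 mm clearance all round: it slides on freely when in line (it can bind if crooked or off-centre), stays level by itself when let go (settling up to 1 mm lower).
- port_seat (a point): Saw's dust port: level black spigot, 35 mm diameter, 50 mm long (last 12 mm taper to 27), on a 58 mm round flange at the saw's back. This point: on its axis in the flange face, 85 mm above the bench. x points outward along the spigot, z up. Adapter home: adapter_mouth on this point, x axes the same way.
- guard (a joint): Angle of the saw's blade guard about its level pivot: 0 when down on the saw's table, growing as its nose is lifted, stop at 1.2 rad; 0.785 is 45 degrees. It falls shut from any angle when let go. 1 to 2 N at the nose lifts it.
- guard_hinge (a point): The guard's pivot on the riving knife behind the blade, middle of the guard's width, 215 mm above the bench. y is the pivot axis: turning about +y opens the guard. The axes turn with the guard; at joint 0 they are parallel to those of port_seat and the nose points to -x. The saw is bolted down; its table top is 170 mm above the bench and its rear edge lies 10 mm short of the port's flange face.
- guard_grip (a point): Pinch point of the grey and clear plastic blade guard: middle of its nose, the lower step at the end away from the port, 36 mm wide (along y) with flat parallel sides, 62 mm long, 39 high. Point midway between the sides, 19 mm below the nose's top, 136 mm from the pivot to -x and 12 mm below it, 33 mm above the saw table. Axes as guard_hinge. A 34 mm high rip fence stands 101 mm off towards +y.
- push_stick: Bystander: flat wooden push stick, 145 to 200 mm long, 12 mm thick, lying on the saw's table on the side of the guard away from the fence. Origin in its underside.
- wide_collar: Bystander: a plain round black collar, 66 mm outside, 54 mm bore, 35 mm high, standing on end on the bench: too wide for the port. Origin at the centre of its underside.
- spanner: Bystander: steel spanner, 160 mm long, lying on the bench beyond the saw's front, to the robot's left. Origin in its underside.
- try_square: Bystander: try square with wooden stock and steel blade, 180 mm long. Origin in its underside.
- glue: Bystander: white glue bottle, 60 mm diameter, 170 mm high. Origin at the centre of its underside.
- pencil_tin: Bystander: steel tin of pencils, 72 mm diameter, 95 mm high (pencils to 180 mm). Origin at the centre of its underside.
- offcut: Bystander: wooden offcut 220 x 45 x 19 mm lying on the bench. Origin at the centre of its underside.
- bar_clamp: Bystander: steel bar clamp, 260 mm long, up to 25 mm high, lying on the bench. Origin in its underside.
Things that resemble listed ones, but are neither listed nor needed, are in the scene too. What is shaped like the part that bears adapter_grip but blue or turquoise is not meant.

How it is judged:
On the way, in this order (a step that is already met when the one before it is completed fails the run):
1. the adapter is fully home on the dust port and let go, with the blade guard still down (x of adapter_mouth in the frame of port_seat between -0.003 and 0.0035 m and y of adapter_mouth in the frame of port_seat between -0.004 and 0.004 m and z of adapter_mouth in the frame of port_seat between -0.004 and 0.004 m and angle between the x axis of adapter_mouth and the x axis of port_seat, either way round below 0.09 rad and x of adapter_grip in the frame of port_seat above 0.05 m and contact force between adapter and the fingers below 0.05 N and value of joint guard below 0.15 rad), for 0.3 s.
2. the fingers hold the blade guard open at 40 to 50 degrees (value of joint guard between 0.69 and 0.88 rad and velocity of joint guard between -0.1 and 0.1 rad/s and contact force between guard and the fingers above 0.3 N), for 0.4 s.
At the end, for the whole second after the job is handed in: The adapter sits on the dust port with its mouth within 3.5 mm of the flange face, coaxial within 5 degrees, at rest and not touched; the blade guard stands still at 40 to 50 degrees, carried by the fingers alone; no bystander has moved more than 30 mm (all of step 2 and x of adapter_mouth in the frame of port_seat between -0.003 and 0.0035 m and y of adapter_mouth in the frame of port_seat between -0.004 and 0.004 m and z of adapter_mouth in the frame of port_seat between -0.004 and 0.004 m and angle between the x axis of adapter_mouth and the x axis of port_seat, either way round below 0.09 rad and x of adapter_grip in the frame of port_seat above 0.05 m and contact force between adapter and the arm below 0.05 N and contact force between adapter and the fingers below 0.05 N and linear speed of adapter below 0.02 m/s and contact force between guard and adapter below 0.05 N and contact force between guard and push_stick below 0.05 N); the arm keeps its last pose, push and grip.
It fails at once if a bystander is moved more than 30 mm (distance of any of push_stick, wide_collar, spanner, try_square, glue, pencil_tin, offcut, bar_clamp from where it was at the start of the episode above 0.03 m).
It also fails if it takes over 56 s, if anything falls off the work surface, if the arm or the gripper's body presses on something with over 40 N, if the wrist force passes 120 N, or if a joint passes its speed limit or range.

### The arm

A 6-joint arm with a two-finger parallel gripper is mounted at the origin on the work surface. World frame = base frame: x ahead of the robot, y to its left, z up, the work surface at z = 0. Lengths are in m, angles in rad, forces in N, time in s.
With the tool pointing down it reaches from about 0.4 to 0.925 m from the base axis. Payload 3.4 kg.
Tool frame: the origin (TCP) lies between the finger pads; the fingertips stand 8 mm ahead of it and the grasp point (between the pads) lies 11 mm behind it (finger_overhang is the distance from the TCP to the fingertips, in m); z points along the fingers, y is the line along which they close (so a half turn about z gives the same grasp; the last joint's range is limited). The gripper opens to 85 mm and grips with 20 to 120 N. Pads are 22 mm wide; open, the fingers measure 114 mm over their backs; the gripper's body (76 mm by 85 mm) begins 54 mm behind the grasp point. The pads swing forward as they close: fully open they stand 13 mm farther back than shut.
Start: joints at [1.129, 0.307, 1.506, -0, 1.328, -0.073], TCP at [0.207, 0.537, 0.206] pointing down, gripper open.
Joint ranges: [-3.12, 3.12], [-1.05, 2.28], [0.14, 2.33], [-1.42, 4.57], [0.1, 2.73], [-2.68, 2.68]. Speed limits (rad/s): [2.57, 2.57, 3.14, 3.14, 3.14, 3.14].

### API

Orientations are given as a unit quaternion [w, x, y, z].
In Python, from station import observe, grab_frame, hand_in, finger_overhang gives the robot as it stands. The module is installed in compiled form; this text tells all that it offers.
- The arm moves only by the shell command python3 -m handwheel 'ROWS' [FORCE]. ROWS is JSON, one flat list of numbers, 7 for each row, row after row: the shift along the world's x, y, z scaled (see below), then the turn, a rotation vector about the world's x, y, z scaled (see below), then the opening, from 0 (shut) to 1 (fully open). A call has 1 to 5 rows; each row is the pose to reach, as a shift and turn from the pose commanded when the call began; what a row does not reach only later rows make up. The controller multiplies each number of a shift by 0.1 m and each number of a turn by 90 degrees. A row lasts 1/8 s, in which the tool goes at most 62.5 mm and 10.7 degrees, less where a joint would pass 70% of its speed; a pose out of reach is approached as far as the arm can. A call with a number of a shift or a turn outside -1 to 1 is refused whole. A call with a gripper value outside its range is refused whole. The fingers move at their own pace and stop on an object; FORCE is the grip in N (left out, the last holds). Time passes only in rows, so rows that repeat a pose let the fingers close. It gives the time, the measured TCP pose, the force, the opening and the grip force at its end, in the units of the state.
- observe(): the state, without advancing time (a new reading comes with each control period).
- grab_frame(name): name is "scene" or "top" or "wrist"; returns a dict with "frame" (480x640x3 uint8, red, green, blue), "range_z" (480x640 float32, m along the optical axis (not along the pixel's ray), 0 where there is no reading), "fx", "fy", "cx", "cy" (pixels), "distortion" ([k1, k2, p1, p2, k3] as OpenCV has them; the pictures are not rectified), "eye" and "orientation" of the camera in the world; the wrist camera has in their place "tool_from_camera" (4x4, takes a point from camera to tool coordinates, whose origin is the TCP and whose axes are the flange's). Camera axes: x right, y down, z forward; pixel columns grow to the right and rows downward; lengths in m; the calibration is good to about 2 mm. A picture is of the moment at which its call begins: read the wrist's pose just before it.
- hand_in(): hands the job in; it is judged then, once.
The state is a dict: "clock": time; "joint_positions": joint angles; "qd": joint speeds; "joint_efforts": joint torques, N m; "ee_pos": TCP position; "tcp_rot": TCP orientation; "wrist_force": force on the tool from outside, world axes, zero at the start; "wrist_torque": the same for the moment, N m; "finger_gap": opening from 0.0 (shut) to 1.0 (fully open); "finger_force": force on a finger pad.
Only numpy, scipy, OpenCV 4.12 (cv2) and the standard library are available. Lean on these libraries where they do the work, as an engineer would, in place of code of your own. Each camera call takes 0.05 s, during which the arm holds its last target. There are 200 camera calls.

## Working session

There is one attempt and no reset: what is moved stays moved. The work goes in short steps, Python scripts to look and compute and a shell command to move; the robot and the scene stay as the last step left them, time stands still between calls to the robot, and variables do not carry over. Pictures are saved under pics/ and viewed, at most 10 in all, crops included, and the job is handed in when it is done.

```bash
mkdir -p pics
cat > h.py <<'E'
import numpy as np, cv2
from scipy.spatial.transform import Rotation as R
from station import observe, grab_frame
def q2R(q): return R.from_quat([q[1],q[2],q[3],q[0]]).as_matrix()
def cam(name):
    s=observe(); f=grab_frame(name)
    if 'eye' in f: M,t=q2R(f['orientation']),np.array(f['eye'])
    else:
        T=np.array(f['tool_from_camera']); A=q2R(s['tcp_rot']); M=A@T[:3,:3]; t=A@T[:3,3]+np.array(s['ee_pos'])
    f['M'],f['t']=M,t; return f
def cloud(f):
    K=np.array([[f['fx'],0,f['cx']],[0,f['fy'],f['cy']],[0,0,1.]])
    v,u=np.mgrid[:480,:640]
    p=cv2.undistortPoints(np.stack([u,v],-1).reshape(-1,1,2).astype(np.float64),K,np.array(f['distortion'],float)).reshape(480,640,2)
    z=f['range_z'].astype(float)
    P=np.dstack([p*z[...,None],z])@f['M'].T+f['t']; P[z==0]=np.nan
    return P
def save(f,n): cv2.imwrite('pics/'+n,f['frame'][...,::-1])
E
python3 - <<'E'
from h import *
import pickle
print(observe())
for n in ['scene','top']:
    f=cam(n); save(f,n+'.png'); P=cloud(f); pickle.dump((f,P),open(n+'.pkl','wb')); print(n,f['t'],f['M'][:,2],f['fx'])
E
```

```text
{'clock': 0.0, 'joint_positions': array([ 1.12947104e+00,  3.07543853e-01,  1.50766185e+00,  4.11277059e-05,
        1.32841664e+00, -7.35305366e-02]), 'qd': array([ 0.00254863, -0.00046244, -0.00082047,  0.00124536, -0.00050655,
       -0.00230823]), 'joint_efforts': array([-1.59463001e-03, -4.57555819e+01, -2.51915467e+01, -2.38473413e-04,
        1.31600630e-02, -9.51995560e-06]), 'ee_pos': array([0.20644997, 0.53585725, 0.20530215]), 'tcp_rot': array([-2.77673828e-04,  1.82867390e-01,  9.83137064e-01, -9.76323551e-04]), 'wrist_force': array([ 0.41485651, -0.44491651, -0.25569507]), 'wrist_torque': array([-0.00914342, -0.00560441, -0.01156205]), 'finger_force': 0.0, 'finger_gap': 0.999046141865406}
scene [1.38629752 0.53241748 1.25728781] [-0.55669469 -0.36280354 -0.7473049 ] 590.7170294505157
top [ 0.41569222 -0.00656981  1.77017504] [ 0.07763112  0.00202143 -0.9969801 ] 487.33103519557187
```

View pics/scene.png

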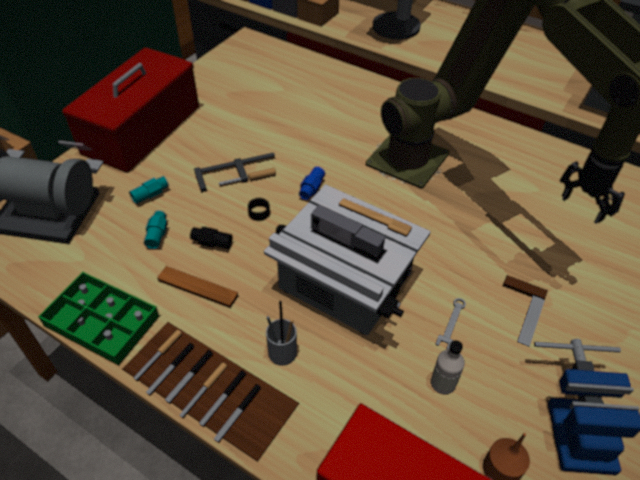

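View pics/top.png

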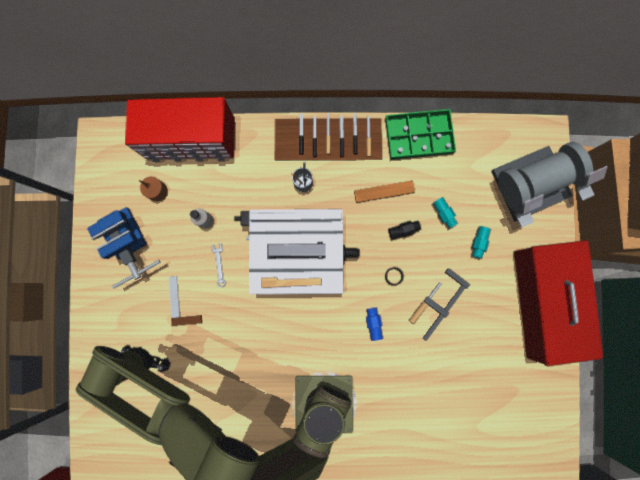

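The scene view shows the saw at (345,255), with its port facing away from its front knob. The top view shows the port at (352,253), pointing along -y. Adapter-shaped things in the top view are black at (405,230), turquoise at (445,212) and (481,242), and blue at (374,323). Only the black one fits. The black ring at (394,276) is the wide collar. I'll measure these and confirm with a crop.

Run:
```python
from h import *
import pickle
f,P=pickle.load(open('scene.pkl','rb')); g,Q=pickle.load(open('top.pkl','rb'))
a=cv2.resize(f['frame'][205:275,170:310],(800,400),interpolation=cv2.INTER_CUBIC)
b=cv2.resize(g['frame'][205:275,340:440],(286,200),interpolation=cv2.INTER_CUBIC)
c=np.zeros((600,800,3),np.uint8); c[:400]=a; c[400:,:286]=b
cv2.imwrite('pics/crop.png',np.clip(c[...,::-1]*1.6,0,255).astype(np.uint8))
for n,(u,v) in dict(adL=(394,234),adM=(404,230),adR=(416,226),port=(352,253),portend=(357,253),tabrear=(341,253),noseL=(272,251),nose2=(268,251),guardR=(322,250),stick=(290,282),tabL=(252,232),tabcorner=(341,213),tabc2=(341,291),tin=(303,180),clamp=(440,310)).items():
    print(n,np.round(np.nanmedian(Q[v-1:v+2,u-1:u+2].reshape(-1,3),0),4))
for n,X in (('s',P),('t',Q)):
    # adapter
    m=(X[...,0]>.4)&(X[...,0]<.8)&(X[...,1]>-.45)&(X[...,1]<-.05)&(X[...,2]>.012)&(X[...,2]<.08)
    I=(f if n=='s' else g)['frame'].astype(int); m&=(I.max(-1)<70)
    k,l,st,ce=cv2.connectedComponentsWithStats(m.astype(np.uint8))
    for i in range(1,k):
        if st[i,4]>25:
            p=X[l==i]; C=p.mean(0); w,V=np.linalg.eigh(np.cov(p[:,:2].T)); d=(p[:,:2]-C[:2])@V[:,1]
            print(n,st[i],C.round(4),V[:,1].round(3),d.min().round(3),d.max().round(3),p[:,2].max())
    # table top
    m=(abs(X[...,2]-.17)<.006)&(X[...,0]>.3)&(X[...,0]<.9); p=X[m]
    print(n,'table',m.sum(),np.percentile(p,[1,99],0).round(3), cv2.minAreaRect(p[:,:2].astype(np.float32)*1000))
```

```text
adL [ 0.6054 -0.251   0.0488]
adM [ 0.6194 -0.2863  0.0554]
adR [ 0.6357 -0.3303  0.0398]
port [ 0.5347 -0.0979  0.1022]
portend [ 0.5345 -0.1153  0.1023]
tabrear [ 0.5299 -0.0579  0.169 ]
noseL [0.5334 0.1635 0.2234]
nose2 [0.5344 0.1767 0.2195]
guardR [0.5358 0.0042 0.2257]
stick [0.4351 0.109  0.1809]
tabL [0.6008 0.2359 0.172 ]
tabcorner [ 0.6597 -0.0577  0.2021]
tabc2 [ 0.4052 -0.0574  0.1664]
tin [0.8082 0.0743 0.0173]
clamp [ 0.3343 -0.4169  0.0229]
s [248 198  22  22 256] [ 0.463  -0.252   0.0252] [-0.767 -0.641] -0.032 0.039 0.042964750732578105
s [154 221  13  26  96] [ 0.6971 -0.4167  0.0282] [-0.919 -0.395] -0.036 0.054 0.04454571483157421
s [190 227  42  22 621] [ 0.6364 -0.2863  0.04  ] [-0.35   0.937] -0.061 0.051 0.06100188324870914
s [144 239   8   9  36] [ 0.7361 -0.4331  0.0228] [-0.755 -0.656] -0.012 0.017 0.04820069511073832
s table 8531 [[ 0.338 -1.414  0.165]
 [ 0.847  0.43   0.176]] ((584.0811157226562, -406.5545654296875), (568.1707153320312, 2057.907470703125), 0.07797102630138397)
t [389 221  32  19 343] [ 0.6224 -0.2889  0.0444] [-0.293  0.956] -0.056 0.052 0.06388188000743988
t table 6955 [[ 0.325 -0.898  0.164]
 [ 0.894  0.466  0.176]] ((599.9036865234375, -90.59722900390625), (1671.43505859375, 598.3701171875), 89.95057678222656)
```

View pics/crop.png

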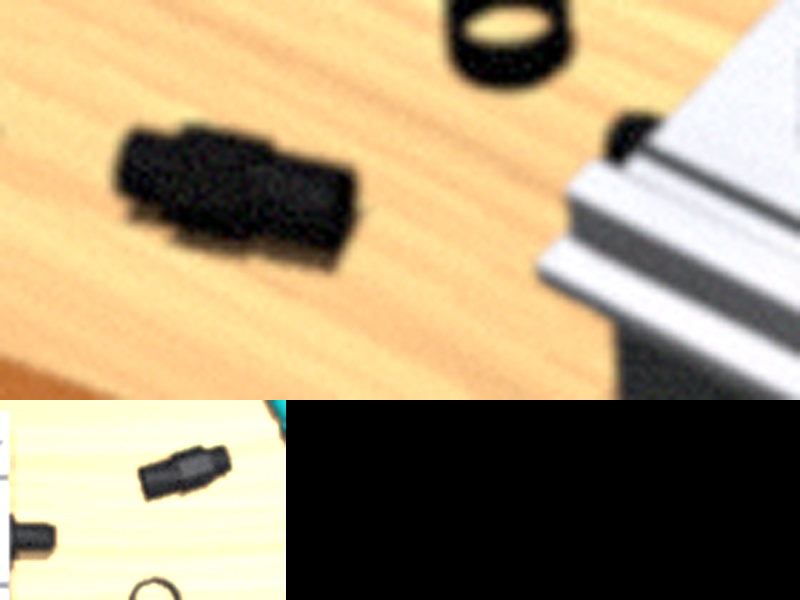

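The crop confirms the choice: black, with the octagonal grip in the middle, the long wide cuff on the end facing the saw, and the thin tail on the far side. I'll move over the saw and then the adapter for closer wrist-camera measurements.

```bash
python3 -m handwheel '[0.6,0,1,0,0,0,1, 0.6,0,1,0,0,0,1, 0.6,0,1,0,0,0,1]'
python3 -m handwheel '[0.8,-1,0.7,0,0,-0.15,1, 0.8,-1,0.7,0,0,-0.15,1, 0.8,-1,0.7,0,0,-0.15,1]'
python3 -m handwheel '[0.8,-1,0.7,0,0,-0.15,1, 0.8,-1,0.7,0,0,-0.15,1, 0.8,-1,0.7,0,0,-0.15,1]'
python3 -m handwheel '[0.7,-1,0,0,0,-0.15,1, 0.7,-1,0,0,0,-0.15,1, 0.7,-1,0,0,0,-0.15,1]'
python3 -m handwheel '[0.3,-1,0,0,0,-0.13,1, 0.3,-1,0,0,0,-0.13,1, 0.3,-1,0,0,0,-0.13,1, 0.3,-1,0,0,0,-0.13,1]'
python3 - <<'E'
from h import *
import pickle
f=cam('wrist'); P=cloud(f); pickle.dump((f,P),open('w1.pkl','wb')); save(f,'w1.png'); print(f['t'],f['M'][:,2],f['fx'],np.nanpercentile(P.reshape(-1,3),[1,99],0))
print(q2R(observe()['tcp_rot'])[:,1],observe()['joint_positions'])
E
```

```text
clock: 0.48
ee_pos: [0.2699, 0.5386, 0.3103]
tcp_rot: [0.002, 0.184, 0.983, 0.004]
wrist_force: [-0.3, 0.1, -0.0]
finger_gap: 1.005
finger_force: 0.0
clock: 0.85
ee_pos: [0.3478, 0.4348, 0.3769]
tcp_rot: [0.0, 0.298, 0.955, 0.0]
wrist_force: [-0.3, -0.2, 0.6]
finger_gap: 0.999
finger_force: 0.0
clock: 1.23
ee_pos: [0.4279, 0.3353, 0.4466]
tcp_rot: [0.0, 0.408, 0.913, 0.0]
wrist_force: [0.5, 0.4, -0.3]
finger_gap: 1.003
finger_force: 0.0
clock: 1.6
ee_pos: [0.4979, 0.2343, 0.4438]
tcp_rot: [-0.001, 0.514, 0.858, -0.002]
wrist_force: [-1.0, -0.3, -0.4]
finger_gap: 1.003
finger_force: 0.0
clock: 2.1
ee_pos: [0.5259, 0.1382, 0.4453]
tcp_rot: [-0.001, 0.596, 0.803, -0.0]
wrist_force: [-0.2, 0.9, -0.3]
finger_gap: 0.999
finger_force: 0.0
[0.50163423 0.21879889 0.61272831] [ 0.09350421 -0.31013126 -0.94608433] 353.9823654885474 [[-0.02126068 -0.62756063 -0.34891404]
 [ 1.45142402  0.47966553  0.56055157]]
[ 0.95690407  0.29040131 -0.00129448] [ 1.78704109e-01  1.74572154e-01  1.10977361e+00  1.30999524e-03
  1.85869617e+00 -1.15570378e-01]
```

```bash
python3 -m handwheel '[0.2,-1,0,0,0,0,1, 0.2,-1,0,0,0,0,1, 0.2,-1,0,0,0,0,1]' >/dev/null
python3 -m handwheel '[0.2,-1,0,0,0,0,1, 0.2,-1,0,0,0,0,1, 0.2,-1,0,0,0,0,1]'>/dev/null
python3 -m handwheel '[0.2,-0.9,0,0,0,0,1, 0.2,-0.9,0,0,0,0,1, 0.2,-0.9,0,0,0,0,1, 0.2,-0.9,0,0,0,0,1]'
python3 - <<'E'
from h import *
import pickle
f=cam('wrist'); P=cloud(f); pickle.dump((f,P),open('w2.pkl','wb')); save(f,'w2.png')
g,Q=pickle.load(open('w1.pkl','rb'))
c=np.hstack([cv2.resize(x['frame'],(400,300)) for x in (g,f)]); cv2.imwrite('pics/w12.png',c[...,::-1])
E
```

```text
clock: 3.4
ee_pos: [0.5868, -0.151, 0.4463]
tcp_rot: [-0.0, 0.596, 0.803, 0.001]
wrist_force: [-0.7, 0.3, 0.5]
finger_gap: 0.996
finger_force: 0.0
```

View pics/w12.png

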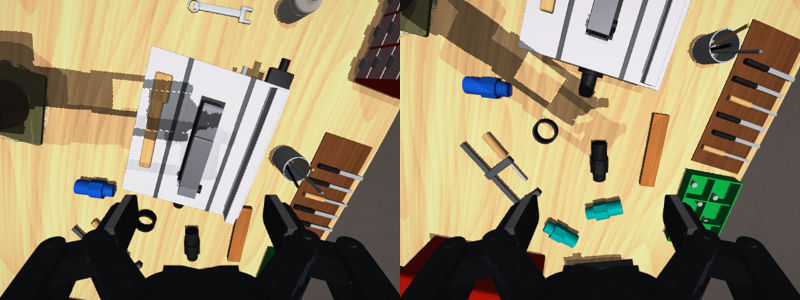

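In the wrist views, the left panel shows the guard at (205,150). The right panel shows the port at (587,83) and the black adapter at (599,160) with its cuff up towards the port; the collar is at (545,130). Next I'll fit these from the point clouds.

Run:
```python
from h import *
import pickle
f2,P2=pickle.load(open('w2.pkl','rb')); f1,P1=pickle.load(open('w1.pkl','rb'))
def box(X,lo,hi): return X[np.all((X>lo)&(X<hi),-1)]
bz=np.nanmedian(box(P2,(.55,-.25,-.03),(.75,-.1,.02))[:,2]); print('bench z',bz)
# adapter
p=box(P2,(.54,-.37,.012),(.70,-.21,.08))
C=p.mean(0); w,V=np.linalg.eigh(np.cov(p[:,:2].T)); d=V[:,1]*(-np.sign(V[1,1])); n=np.array([-d[1],d[0]])
s=(p[:,:2]-C[:2])@d; t=(p[:,:2]-C[:2])@n
print('adapter',len(p),C,d,np.degrees(np.arctan2(d[1],d[0])),np.percentile(s,[0,1,99,100]),np.percentile(t,[0.5,99.5]))
for a in np.arange(-.065,.065,.005):
    k=abs(s-a)<.0025
    if k.sum()>3: print(round(a,3),k.sum(),'zmax %.4f t %.4f %.4f'%(np.percentile(p[k,2],95),*np.percentile(t[k],[2,98])))
# port
p=box(P2,(.45,-.16,.05),(.62,-.055,.15))
for y in np.arange(-.155,-.055,.005):
    k=abs(p[:,1]-y)<.0025
    if k.sum()>2: print('port y%.3f'%y,k.sum(),'zmax %.4f x %.4f %.4f'%(np.percentile(p[k,2],95),*np.percentile(p[k,0],[2,98])))
# guard from w1, w2
for nm,X in (('w1',P1),('w2',P2)):
    p=box(X,(.45,-.1,.185),(.62,.32,.27)); print(nm,len(p))
    for y in np.arange(-.09,.24,.012):
        k=abs(p[:,1]-y)<.004
        if k.sum()>5: print('%.3f'%y,k.sum(),'z %.4f x %.4f %.4f'%(np.percentile(p[k,2],90),*np.percentile(p[k,0],[3,97])))
    p=box(X,(.36,-.08,.16),(.75,.26,.179)); print('table',np.median(p[:,2]),cv2.minAreaRect(p[:,:2].astype(np.float32)*1000))
```

```text
bench z -0.00026542863650713677
adapter 1593 [ 0.62520993 -0.28770386  0.04362103] [ 0.29056262 -0.95685598] -73.10835767079669 [-0.05110561 -0.0506428   0.06030819  0.06253713] [-0.02487399  0.02477728]
-0.05 92 zmax 0.0477 t -0.0211 0.0207
-0.045 84 zmax 0.0482 t -0.0212 0.0207
-0.04 69 zmax 0.0482 t -0.0205 0.0208
-0.035 71 zmax 0.0484 t -0.0206 0.0201
-0.03 68 zmax 0.0486 t -0.0200 0.0209
-0.025 71 zmax 0.0480 t -0.0207 0.0209
-0.02 67 zmax 0.0482 t -0.0208 0.0209
-0.015 68 zmax 0.0480 t -0.0202 0.0204
-0.01 69 zmax 0.0483 t -0.0209 0.0211
-0.005 125 zmax 0.0523 t -0.0251 0.0248
-0.0 77 zmax 0.0526 t -0.0244 0.0245
0.005 81 zmax 0.0525 t -0.0244 0.0235
0.01 74 zmax 0.0529 t -0.0237 0.0246
0.015 76 zmax 0.0522 t -0.0247 0.0237
0.02 82 zmax 0.0527 t -0.0247 0.0247
0.025 75 zmax 0.0526 t -0.0248 0.0239
0.03 74 zmax 0.0531 t -0.0241 0.0248
0.035 26 zmax 0.0524 t -0.0240 0.0240
0.04 40 zmax 0.0452 t -0.0162 0.0165
0.045 52 zmax 0.0446 t -0.0181 0.0180
0.05 54 zmax 0.0448 t -0.0180 0.0179
0.055 51 zmax 0.0456 t -0.0182 0.0180
0.06 46 zmax 0.0447 t -0.0184 0.0181
port y-0.125 39 zmax 0.
[... 856 characters left out ...]
284 x 0.5210 0.5555
0.102 220 z 0.2284 x 0.5209 0.5556
0.114 269 z 0.2283 x 0.5207 0.5554
0.126 218 z 0.2224 x 0.5209 0.5552
0.138 229 z 0.2226 x 0.5208 0.5554
0.150 229 z 0.2224 x 0.5208 0.5541
0.162 237 z 0.2224 x 0.5207 0.5542
0.174 280 z 0.2224 x 0.5209 0.5542
table 0.16959281889851696 ((538.494140625, 97.08685302734375), (281.1176452636719, 325.6803894042969), 0.03183431550860405)
w2 2295
-0.006 311 z 0.2285 x 0.5213 0.5559
0.006 438 z 0.2284 x 0.5174 0.5632
0.018 369 z 0.2284 x 0.5209 0.5615
0.030 344 z 0.2287 x 0.5219 0.5561
0.042 101 z 0.2285 x 0.5386 0.5566
table 0.169597619049542 ((538.6222534179688, 17.115577697753906), (281.19244384765625, 166.00466918945312), 0.6311525702476501)
```

Everything checks out: grip top at 52.5 mm, cuff mouth 65 mm from the grip centre, port axis at x=0.5397 and about 85 mm high, guard nose width about 35 mm. The grip centre is at (0.629, -0.301), and the tool y axis is already square to the tube.

```bash
python3 -m handwheel '[0.2,-0.75,-1,0,0,0,1, 0.2,-0.75,-1,0,0,0,1, 0.2,-0.75,-1,0,0,0,1]' >/dev/null
python3 -m handwheel '[0.22,-0.75,-1,0,0,0,1, 0.22,-0.75,-1,0,0,0,1, 0.22,-0.75,-1,0,0,0,1]' >/dev/null
python3 -m handwheel '[0,0,-1,0,0,0,1, 0,0,-1,0,0,0,1, 0,0,-1,0,0,0,1]'
python3 - <<'E'
from h import *
a=[]
for i in range(2):
    f=cam('wrist'); a.append(observe()['ee_pos'])
print(np.array(a)); P=cloud(f)
p=P[np.all((P>(.54,-.37,.012))&(P<(.70,-.21,.08)),-1)]
print(len(p)); np.save('c.npy',p)
C=p[p[:,2]>.051].mean(0); print(C,(p[:,2]>.051).sum())
# bystander state: rows of grip top
save(f,'w3.png')
E
```

```text
clock: 4.58
ee_pos: [0.628, -0.3005, 0.1456]
tcp_rot: [-0.002, 0.596, 0.803, 0.0]
wrist_force: [0.6, -0.0, -0.5]
finger_gap: 1.001
finger_force: 0.0
[[ 0.62967624 -0.30175656  0.14807811]
 [ 0.63076852 -0.30277537  0.14960825]]
7452
[ 0.62822471 -0.3012872   0.05177429] 1161
```

View pics/w3.png

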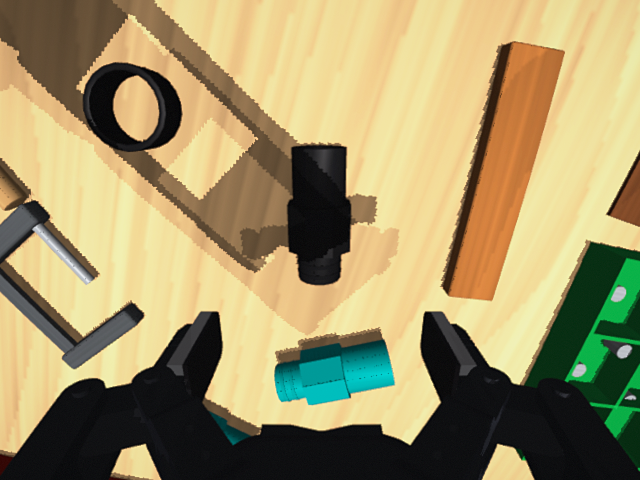

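The wrist view shows the adapter centred between the fingers, with its grip at about (320,225) and the closing line across the flats. No bystander is under the fingers, so I'll descend.

```bash
python3 -m handwheel '[0,0,-1,0,0,0,1, 0,0,-1,0,0,0,1, 0,0,-1,0,0,0,1]' 
python3 -m handwheel '[0,0,-0.29,0,0,0,1, 0,0,-0.29,0,0,0,1]' 40
python3 -m handwheel '[0,0,0,0,0,0,0, 0,0,0,0,0,0,0, 0,0,0,0,0,0,0, 0,0,0,0,0,0,0, 0,0,0,0,0,0,0]' 40
python3 -m handwheel '[0,0,0,0,0,0,0, 0,0,0,0,0,0,0, 0,0,0,0,0,0,0, 0,0,0,0,0,0,0]' 40
```

```text
clock: 5.05
ee_pos: [0.6286, -0.3026, 0.0463]
tcp_rot: [-0.001, 0.597, 0.803, 0.0]
wrist_force: [-0.0, -0.3, 0.7]
finger_gap: 0.998
finger_force: 0.0
clock: 5.3
ee_pos: [0.6298, -0.3037, 0.0193]
tcp_rot: [0.001, 0.597, 0.802, 0.0]
wrist_force: [-0.8, -0.0, 0.1]
finger_gap: 1.003
finger_force: 0.0
clock: 5.92
ee_pos: [0.6302, -0.3049, 0.0234]
tcp_rot: [0.003, 0.597, 0.802, -0.0]
wrist_force: [-7.1, 2.6, 24.8]
finger_gap: 0.291
finger_force: 35.4
clock: 6.42
ee_pos: [0.6301, -0.3049, 0.0234]
tcp_rot: [0.003, 0.597, 0.802, -0.0]
wrist_force: [-6.0, 1.3, 24.4]
finger_gap: 0.292
finger_force: 35.5
```

The gap of 0.29 (about 25 mm) doesn't fit 52 mm flats, and there is 25 N upward on the wrist. I need to look.

Run:
```python
from h import *
f=cam('wrist'); save(f,'w4.png'); P=cloud(f)
p=P[np.all((P>(.54,-.40,.012))&(P<(.70,-.15,.08)),-1)]
print(len(p),p.mean(0),np.percentile(p[:,2],[50,90,99]))
```

```text
21226 [ 0.62332424 -0.28354986  0.04816799] [0.04726461 0.06129985 0.07830814]
```

View pics/w4.png

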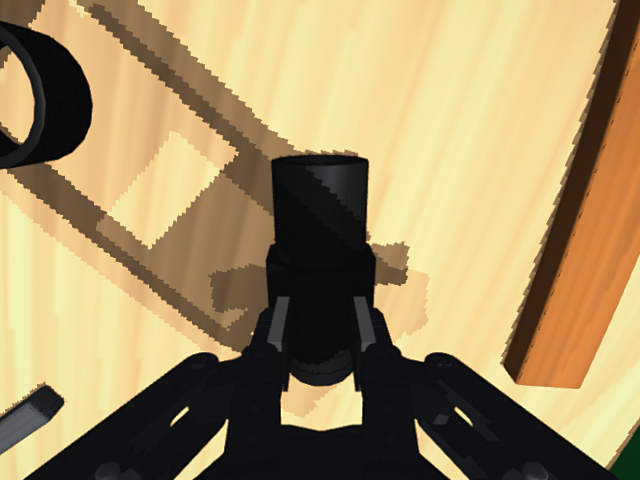

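Run:
```python
from h import *
import station
print(station.finger_overhang() if callable(station.finger_overhang) else station.finger_overhang)
s=observe(); f=cam('wrist'); P=cloud(f); A=q2R(s['tcp_rot']); c=np.array(s['ee_pos'])
L=(P-c)@A  # tool coords
def show(u,v): print((u,v),'world',P[v,u].round(4),'tool',L[v,u].round(4))
for u,v in [(320,158),(320,175),(320,200),(320,235),(320,250),(320,270),(320,300),(320,340),(320,365),(320,380),(283,300),(283,330),(362,300),(362,330),(285,350),(365,350),(270,330),(376,330),(277,200),(365,200),(272,270),(371,270),(245,380),(390,380)]: show(u,v)
```

```text
0.008
(320, 158) world [ 0.6106 -0.2414  0.0083] tool [ 0.0665 -0.0005  0.0147]
(320, 175) world [ 0.6113 -0.244   0.0471] tool [ 0.0636 -0.0004 -0.024 ]
(320, 200) world [ 0.6142 -0.2535  0.0487] tool [ 0.0536 -0.0004 -0.0255]
(320, 235) world [ 0.6186 -0.2685  0.0469] tool [ 0.0381 -0.0005 -0.0237]
(320, 250) world [ 0.6205 -0.2748  0.0475] tool [ 0.0315 -0.0005 -0.0243]
(320, 270) world [ 0.6229 -0.2828  0.0498] tool [ 0.0231 -0.0005 -0.0265]
(320, 300) world [ 0.6269 -0.296   0.0514] tool [ 0.0093 -0.0005 -0.0281]
(320, 340) world [ 0.6327 -0.3153  0.0524] tool [-0.0109 -0.0005 -0.0289]
(320, 365) world [ 0.6385 -0.3345  0.0449] tool [-0.0309 -0.0005 -0.0213]
(320, 380) world [ 0.6414 -0.3443  0.0438] tool [-0.0411 -0.0005 -0.0202]
(283, 300) world [ 0.6111 -0.2986  0.0551] tool [ 0.0113 -0.0164 -0.0318]
(283, 330) world [ 0.6131 -0.2975  0.0788] tool [ 0.0117 -0.014  -0.0555]
(362, 300) world [ 0.6434 -0.2885  0.0559] tool [ 0.0117  0.0175 -0.0325]
(362, 330) world [ 0.6409 -0.2891  0.0789] tool [ 0.0117  0.015  -0.0555]
(285, 350) world [ 0.6154 -0.3007  0.0856] tool [ 0.0079 -0.0128 -0.0623]
(365, 350) world [ 0.64   -0.2883  0.0923] tool [ 0.0127  0.0145 -0.0689]
(270, 330) world [ 0.6085 -0.2988  0.0789] tool [ 0.0118 -0.0188 -0.0556]
(376, 330) world [ 0.6484 -0.2918  0.0718] tool [ 0.0071  0.0214 -0.0484]
(277, 200) world [ 0.5968 -0.2614  0.037 ] tool [ 0.0511 -0.0194 -0.014 ]
(365, 200) world [ 0.6346 -0.2509  0.0336] tool [ 0.0504  0.0198 -0.0104]
(272, 270) world [ 0.6029 -0.2932  0.0403] tool [ 0.0189 -0.0227 -0.0171]
(371, 270) world [ 0.6475 -0.281   0.0379] tool [ 0.0178  0.0235 -0.0145]
(245, 380) world [ 0.6047 -0.2989  0.1066] tool [ 0.0126 -0.0224 -0.0833]
(390, 380) world [ 0.6459 -0.2873  0.1058] tool [ 0.0119  0.0204 -0.0824]
```

The adapter hasn't moved, but the pads met its upper slant: they sit farther back when partly open, so they tilted and wedged upward. I'll open, go about 8 mm lower, and grip again more gently.

```bash
python3 -m handwheel '[0,0,0,0,0,0,1, 0,0,0,0,0,0,1, 0,0,0,0,0,0,1, 0,0,0,0,0,0,1, 0,0,0,0,0,0,1]' >/dev/null
python3 - <<'E'
from h import *
E=[]
for i in range(3):
    f=cam('wrist');E.append(observe()['ee_pos'])
print(np.array(E).round(4)); P=cloud(f)
d=np.array([.2906,-.9569]);n=np.array([.9569,.2906]); r=P[...,:2]-np.array([.6294,-.3014])
s=r@d;t=r@n; z=P[...,2]
for a in np.arange(-.066,.05,.004):
    k=(abs(s-a)<.002)&(abs(t)<.03)&(z>.015)&(z<.06)
    if k.sum()>5: print(round(a,3),k.sum(),'z %.4f'%np.percentile(z[k],95),np.percentile(t[k],[2,98]).round(4))
E
python3 -m handwheel '[0,0.02,-0.08,0,0,0,1, 0,0.02,-0.08,0,0,0,1]'
```

```text
[[ 0.6287 -0.3033  0.0167]
 [ 0.6287 -0.3034  0.0168]
 [ 0.6287 -0.3034  0.0169]]
-0.066 368 z 0.0479 [-0.022   0.0189]
-0.062 1110 z 0.0481 [-0.0217  0.0182]
-0.058 977 z 0.0482 [-0.0218  0.0184]
-0.054 971 z 0.0482 [-0.0216  0.0185]
-0.05 932 z 0.0482 [-0.0219  0.0182]
-0.046 912 z 0.0482 [-0.0216  0.0185]
-0.042 882 z 0.0482 [-0.0218  0.0185]
-0.038 864 z 0.0482 [-0.0215  0.0182]
-0.034 844 z 0.0482 [-0.0218  0.0189]
-0.03 823 z 0.0481 [-0.0214  0.0185]
-0.026 794 z 0.0481 [-0.0217  0.0182]
-0.022 837 z 0.0486 [-0.0224  0.0215]
-0.018 1681 z 0.0521 [-0.0267  0.0233]
-0.014 938 z 0.0523 [-0.026   0.0229]
-0.01 902 z 0.0522 [-0.0262  0.0231]
-0.006 878 z 0.0523 [-0.026   0.0228]
-0.002 859 z 0.0523 [-0.0261  0.023 ]
0.002 839 z 0.0523 [-0.0262  0.0228]
0.006 811 z 0.0522 [-0.026  0.023]
0.01 805 z 0.0523 [-0.0263  0.0232]
0.014 769 z 0.0524 [-0.0259  0.0228]
0.018 757 z 0.0523 [-0.0261  0.0231]
0.022 102 z 0.0518 [-0.0264  0.0237]
0.026 79 z 0.0451 [-0.0087  0.0061]
0.03 432 z 0.0449 [-0.0177  0.0148]
0.034 404 z 0.0448 [-0.0177  0.0157]
0.038 528 z 0.0449 [-0.0198  0.0166]
0.042 360 z 0.0448 [-0.018   0.0151]
0.046 386 z 0.0446 [-0.0188  0.0157]
clock: 7.55
ee_pos: [0.6279, -0.3008, 0.0081]
tcp_rot: [-0.001, 0.597, 0.802, -0.0]
wrist_force: [-0.4, 0.1, 0.6]
finger_gap: 1.004
finger_force: 0.0
```

```bash
python3 -m handwheel '[0,0,0,0,0,0,0.5, 0,0,0,0,0,0,0.5, 0,0,0,0,0,0,0.5, 0,0,0,0,0,0,0.5, 0,0,0,0,0,0,0.5]' 30
python3 -m handwheel '[0,0,0,0,0,0,0.5, 0,0,0,0,0,0,0.5]' 30
```

```text
clock: 8.18
ee_pos: [0.629, -0.302, 0.0125]
tcp_rot: [0.001, 0.597, 0.802, -0.0]
wrist_force: [-4.9, 1.4, 14.6]
finger_gap: 0.508
finger_force: 25.2
clock: 8.43
ee_pos: [0.629, -0.302, 0.0125]
tcp_rot: [0.001, 0.597, 0.802, -0.0]
wrist_force: [-4.8, 1.8, 14.3]
finger_gap: 0.509
finger_force: 25.2
```

Run:
```python
from h import *
s=observe(); f=cam('wrist'); P=cloud(f); A=q2R(s['tcp_rot']); c=np.array(s['ee_pos'])
L=(P-c)@A
x,y,z=L[...,0],L[...,1],L[...,2]
for zz in np.arange(-.08,.012,.005):
    o=[]
    for sg in (-1,1):
        k=(abs(x)<.016)&(sg*y>.006)&(abs(y)<.06)&(abs(z-zz)<.0025)
        o.append((k.sum(),*(np.percentile(sg*y[k],[1,50,99]).round(4) if k.sum()>3 else ())))
    print(round(zz,3),'worldz %.3f'%(c[2]-zz),o)
im=f['frame'][200:480,150:500]; cv2.imwrite('pics/w5.png',np.clip(cv2.resize(im,(700,560))[...,::-1].astype(float)*1.8+20,0,255))
```

```text
-0.08 worldz 0.093 [(np.int64(2463), np.float64(0.0216), np.float64(0.0404), np.float64(0.0543)), (np.int64(2439), np.float64(0.0214), np.float64(0.0402), np.float64(0.0543))]
-0.075 worldz 0.088 [(np.int64(945), np.float64(0.0225), np.float64(0.0359), np.float64(0.0529)), (np.int64(921), np.float64(0.0225), np.float64(0.0354), np.float64(0.0527))]
-0.07 worldz 0.083 [(np.int64(459), np.float64(0.0233), np.float64(0.0326), np.float64(0.049)), (np.int64(465), np.float64(0.0232), np.float64(0.0326), np.float64(0.048))]
-0.065 worldz 0.078 [(np.int64(543), np.float64(0.0216), np.float64(0.0232), np.float64(0.033)), (np.int64(540), np.float64(0.0215), np.float64(0.0231), np.float64(0.0326))]
-0.06 worldz 0.073 [(np.int64(323), np.float64(0.0215), np.float64(0.023), np.float64(0.0351)), (np.int64(328), np.float64(0.0214), np.float64(0.0228), np.float64(0.035))]
-0.055 worldz 0.068 [(np.int64(372), np.float64(0.0215), np.float64(0.0247), np.float64(0.0352)), (np.int64(369), np.float64(0.0215), np.float64(0.0248), np.float64(0.0351))]
-0.05 worldz 0.063 [(np.int64(327), np.float64(0.0215), 
[... 889 characters left out ...]
np.float64(0.0258)), (np.int64(107), np.float64(0.0214), np.float64(0.0239), np.float64(0.0259))]
-0.02 worldz 0.033 [(np.int64(0),), (np.int64(0),)]
-0.015 worldz 0.028 [(np.int64(0),), (np.int64(0),)]
-0.01 worldz 0.023 [(np.int64(0),), (np.int64(0),)]
-0.005 worldz 0.018 [(np.int64(0),), (np.int64(0),)]
0.0 worldz 0.013 [(np.int64(0),), (np.int64(0),)]
0.005 worldz 0.008 [(np.int64(0),), (np.int64(0),)]
0.01 worldz 0.003 [(np.int64(636), np.float64(0.0305), np.float64(0.0465), np.float64(0.0596)), (np.int64(598), np.float64(0.0299), np.float64(0.0458), np.float64(0.0597))][ WARN:0@1.457] global loadsave.cpp:1063 imwrite_ Unsupported depth image for selected encoder is fallbacked to CV_8U.
```

View pics/w5.png

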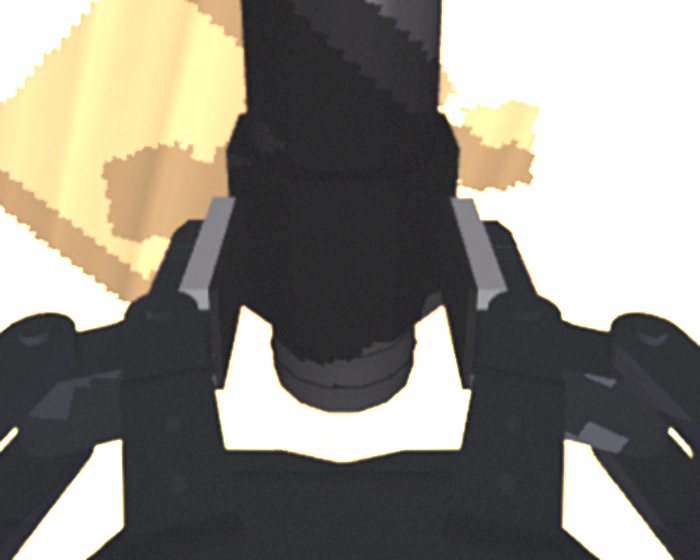

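Run:
```python
from h import *
import pickle
f,P=pickle.load(open('w2.pkl','rb'))
Rz=f['range_z']
# tool coords from camera directly
T=np.array(f['tool_from_camera']); L=((P-f['t'])@f['M'])@T[:3,:3].T+T[:3,3]
for (u,v) in [(205,330),(212,318),(216,314),(435,330),(428,318),(424,314),(210,335),(200,345)]: print(u,v,L[v,u].round(4))
x,y,z=L[...,0],L[...,1],L[...,2]
k=(abs(x)<.03)&(abs(y)<.07)&(z>-.1)&(z<.05); print(k.sum(),np.percentile(z[k],[50,90,99,100]).round(4))
kk=k&(z>np.percentile(z[k],99)); print(L[kk][:6].round(4))
```

```text
205 330 [ 0.0112 -0.043  -0.055 ]
212 318 [ 0.0115 -0.0427 -0.0469]
216 314 [ 0.0102 -0.0427 -0.0418]
435 330 [ 0.0111  0.0423 -0.0549]
428 318 [ 0.0095  0.043  -0.0438]
424 314 [ 0.0084  0.0429 -0.0387]
210 335 [ 0.0068 -0.0427 -0.0516]
200 345 [ 0.0102 -0.0425 -0.0628]
23833 [-0.0897 -0.0561 -0.0419 -0.0371]
[[ 0.0112 -0.0467 -0.0419]
 [ 0.0111 -0.0463 -0.0418]
 [ 0.0109 -0.0456 -0.0414]
 [ 0.0111 -0.0451 -0.0417]
 [ 0.0108 -0.0428 -0.0412]
 [ 0.0096 -0.0431 -0.0391]]
```

By the depth image, the fingertips actually stand about 40 mm behind the reported TCP when open, and about 30 mm when gripping here. They don't stand 8 mm ahead of it. That explains both shallow grasps: the tips closed on the upper slants. The bench and adapter heights read correctly, so I'll trust the measured tips and go about 32 mm lower.

```bash
python3 -m handwheel '[0,0,0,0,0,0,1, 0,0,0,0,0,0,1, 0,0,0,0,0,0,1, 0,0,0,0,0,0,1, 0,0,0,0,0,0,1]' >/dev/null
python3 -m handwheel '[0,0,-0.2,0,0,0,1, 0,0,-0.2,0,0,0,1]'
python3 -m handwheel '[0,0,-0.12,0,0,0,1, 0,0,-0.12,0,0,0,1]'
python3 -m handwheel '[0,0,0,0,0,0,0.4, 0,0,0,0,0,0,0.4, 0,0,0,0,0,0,0.4, 0,0,0,0,0,0,0.4, 0,0,0,0,0,0,0.4]' 40
python3 -m handwheel '[0,0,0,0,0,0,0.4, 0,0,0,0,0,0,0.4]'
```

```text
clock: 9.35
ee_pos: [0.6267, -0.3003, -0.0136]
tcp_rot: [-0.003, 0.597, 0.802, -0.0]
wrist_force: [-0.7, 0.4, -0.2]
finger_gap: 1.0
finger_force: 0.0
clock: 9.6
ee_pos: [0.6278, -0.3009, -0.0243]
tcp_rot: [-0.001, 0.597, 0.802, -0.0]
wrist_force: [0.7, 0.5, -0.5]
finger_gap: 0.999
finger_force: 0.0
clock: 10.22
ee_pos: [0.6292, -0.3017, -0.0222]
tcp_rot: [0.001, 0.597, 0.802, 0.0]
wrist_force: [0.1, -0.7, 3.7]
finger_gap: 0.604
finger_force: 42.6
clock: 10.48
ee_pos: [0.6292, -0.3017, -0.0222]
tcp_rot: [0.001, 0.597, 0.802, 0.0]
wrist_force: [0.6, -0.8, 5.9]
finger_gap: 0.606
finger_force: 42.8
```

Gap 0.605 is 51.5 mm, so this is a proper grip on the flats. I'll lift, square it to the port, then measure both together.

```bash
python3 -m handwheel '[0,0,0.3,0,0,0,0.4, 0,0,0.6,0,0,0,0.4, 0,0,0.6,0,0,0,0.4]'
python3 -m handwheel '[-0.4,0.1,0,0,0,-0.1,0.4, -0.89,0.2,0,0,0,-0.188,0.4, -0.89,0.2,0,0,0,-0.188,0.4, -0.89,0.2,0,0,0,-0.188,0.4]'
cat > m.py <<'E'
from h import *
from scipy.optimize import least_squares
f=cam('wrist'); s=observe(); P=cloud(f); print('tcp',s['ee_pos'].round(4),R.from_matrix(q2R(s['tcp_rot'])).as_rotvec().round(4),s['finger_gap'])
def cyl(p,r,x0,z0):
    # axis line: x=x0+a*(y-ym), z=z0+b*(y-ym)
    ym=p[:,1].mean(); y=p[:,1]-ym
    g=lambda q: np.hypot(p[:,0]-q[0]-q[1]*y,p[:,2]-q[2]-q[3]*y)-r
    q=least_squares(g,[x0,0,z0,0],loss='soft_l1',f_scale=.001).x
    return ym,q,np.sqrt(np.mean(g(q)**2))
def box(lo,hi): return P[np.all((P>lo)&(P<hi),-1)]
yt=s['ee_pos'][1]
c=box((.50,yt+.025,s['ee_pos'][2]+.045),(.58,yt+.062,s['ee_pos'][2]+.10)); print('cuff n',len(c),cyl(c,.0225,.54,.085))
k=box((.51,yt-.03,.03),(.57,yt+.09,.16))
k=k[abs(k[:,0]-.54)<.012]
k=k[k[:,2]>s['ee_pos'][2]+.045+.015]
for y in np.arange(yt-.01,yt+.08,.002):
    kk=abs(k[:,1]-y)<.001
    if kk.sum(): print('%.3f:%.4f(%d)'%(y-yt,k[kk,2].max(),kk.sum()),end=' ')
print()
lo=max(-.11,yt+.068)
p=box((.515,lo,.06),(.565,-.08,.115)); print('port n',len(p)); 
if len(p)>80: print(cyl(p,.0175,.54,.085))
p=box((.505,-.082,.04),(.575,-.06,.125)); r=np.hypot(p[:,0]-.5397,p[:,2]-.085); q=p[(r>.021)&(r<.028)]; print('flange y',len(q),np.percentile(q[:,1],[2,10,50]) if len(q) else '')
E
python3 m.py
```

```text
clock: 10.85
ee_pos: [0.6303, -0.3022, 0.0391]
tcp_rot: [0.002, 0.597, 0.802, 0.0]
wrist_force: [-0.6, -0.4, -0.6]
finger_gap: 0.603
finger_force: 42.3
clock: 11.35
ee_pos: [0.5395, -0.2813, 0.0362]
tcp_rot: [-0.0, 0.708, 0.706, -0.0]
wrist_force: [1.2, 0.1, -0.7]
finger_gap: 0.606
finger_force: 42.4
tcp [ 0.5405 -0.2818  0.0366] [2.2243e+00 2.2179e+00 3.0000e-04] 0.6087845148502873
cuff n 13851 (np.float64(-0.23724120041082694), array([0.53930919, 0.00092299, 0.08374349, 0.00117934]), np.float64(0.0004925674532452342))
-0.010:0.1116(309) -0.008:0.1114(320) -0.006:0.1112(337) -0.004:0.1114(314) -0.002:0.1114(328) 0.000:0.1115(349) 0.002:0.1116(341) 0.004:0.1116(359) 0.006:0.1115(355) 0.008:0.1119(364) 0.010:0.1490(1164) 0.012:0.1504(4814) 0.014:0.1511(520) 0.016:0.1115(399) 0.018:0.1545(429) 0.020:0.1564(1416) 0.022:0.1566(421) 0.024:0.1075(398) 0.026:0.1077(391) 0.028:0.1078(414) 0.030:0.1073(411) 0.032:0.1075(440) 0.034:0.1078(428) 0.036:0.1079(442) 0.038:0.1081(451) 0.040:0.1078(472) 0.042:0.1075(471) 0.044:0.1073(478) 0.046:0.1081(479) 0.048:0.1078(500) 0.050:0.1078(501) 0.052:0.1082(520) 0.054:0.1078(525) 0.056:0.1074(530) 0.058:0.1080(549) 0.060:0.1079(552) 0.062:0.1078(569) 0.064:0.1078(601) 0.066:0.1077(214) 
port n 0
flange y 0
```

```bash
cat > pf.py <<'E'
import pickle
from h import *
from scipy.optimize import least_squares
f,P=pickle.load(open('w2.pkl','rb'))
def fit(lo,hi,r,x0,z0):
    p=P[np.all((P>lo)&(P<hi),-1)]; ym=p[:,1].mean(); y=p[:,1]-ym
    p=p[:]; g=lambda q: np.hypot(p[:,0]-q[0]-q[1]*y,p[:,2]-q[2]-q[3]*y)-r
    q=least_squares(g,[x0,0,z0,0],loss='soft_l1',f_scale=.001).x; print(len(p),ym,q.round(4),np.sqrt(np.mean(g(q)**2)))
    p=p[abs(p[:,0]-q[0])<.006]; print('top',np.median(p[:,2]))
fit((.515,-.11,.07),(.565,-.08,.115),.0175,.54,.085)
p=P[np.all((P>(.505,-.09,.104),)&(P<(.575,-.05,.125)),-1)]; p=p.reshape(-1,3); print('flange',len(p),np.percentile(p[:,1],[0,2,5,10,50]))
E
sed -i 's/(.505,-.09,.104),)/(.505,-.09,.104))/' pf.py; python3 pf.py
python3 - <<'E'
from h import *
s=observe(); f=cam('wrist'); P=cloud(f)
p=P[np.all((P>(.5345,-.255,.09))&(P<(.5445,-.222,.12)),-1)]; print('cuff top median',np.median(p[:,2]))
print(np.isfinite(P[...,1]).sum(),np.nanpercentile(P[...,1],[0.5,1,99,99.8]),((P[...,1]>-.13)&(P[...,1]<-.07)&(abs(P[...,0]-.54)<.03)&(P[...,2]>.03)).sum())
E
```

```text
539 -0.09484908467536197 [ 0.5395 -0.0065  0.0844 -0.0041] 0.0007981884111533875
top 0.1014660605868713
flange 265 [-0.07451241 -0.07431073 -0.07394518 -0.07344422 -0.06905517]
cuff top median 0.10643144258890089
305931 [-0.46444269 -0.45111419 -0.13859311 -0.1353973 ] 0
```

Measured the same way, the cuff axis is (0.5393, 0.0837) and the port axis is (0.5395, 0.0844). I'll raise it 1 mm and push on, watching the force. The mouth is at y≈-0.2155 and the flange at about -0.075, so travel is about 140 mm.

```bash
python3 -m handwheel '[0,0.4,0.01,0,0,0,0.4, 0,0.7,0.01,0,0,0,0.4, 0,0.7,0.01,0,0,0,0.4]'
python3 -m handwheel '[0.00,0.1,0,0,0,0,0.4, 0,0.2,0,0,0,0,0.4, 0,0.3,0,0,0,0,0.4, 0,0.3,0,0,0,0,0.4]'
python3 - <<'E'
from h import *
f=cam('wrist'); s=observe(); print(s['ee_pos'],s['wrist_force']); P=cloud(f)
p=P[np.all((P>(.5345,s['ee_pos'][1]+.028,.09))&(P<(.5445,s['ee_pos'][1]+.06,.12)),-1)]; print('cuff top',len(p),np.median(p[:,2]) if len(p) else 0)
E
```

```text
clock: 11.82
ee_pos: [0.5405, -0.2096, 0.0379]
tcp_rot: [-0.0, 0.707, 0.707, 0.0]
wrist_force: [0.4, -0.8, -1.0]
finger_gap: 0.603
finger_force: 42.4
clock: 12.32
ee_pos: [0.5396, -0.1808, 0.0382]
tcp_rot: [-0.0, 0.708, 0.706, -0.0]
wrist_force: [0.1, -0.7, -1.8]
finger_gap: 0.599
finger_force: 42.4
[ 0.53975159 -0.18123979  0.03823013] [ 0.5303132  -0.27252474 -0.67047945]
cuff top 3330 0.108071946278504
```

```bash
python3 -m handwheel '[0,0.1,0,0,0,0,0.4, 0,0.2,0,0,0,0,0.4, 0,0.3,0,0,0,0,0.4]'
python3 -m handwheel '[0,0.03,0,0,0,0,0.4, 0,0.06,0,0,0,0,0.4, 0,0.08,0,0,0,0,0.4, 0,0.08,0,0,0,0,0.4]'
```

```text
clock: 12.75
ee_pos: [0.5392, -0.1508, 0.0379]
tcp_rot: [-0.0, 0.708, 0.706, -0.0]
wrist_force: [-1.2, -1.7, -3.4]
finger_gap: 0.603
finger_force: 42.7
clock: 13.25
ee_pos: [0.5392, -0.1432, 0.0379]
tcp_rot: [-0.001, 0.708, 0.706, -0.0]
wrist_force: [-1.7, -2.1, -6.2]
finger_gap: 0.604
finger_force: 42.7
```

```bash
python3 -m handwheel '[0,0.015,-0.005,0,0,0,0.4, 0,0.015,-0.005,0,0,0,0.4]'
python3 -m handwheel '[0,0.015,0,0,0,0,0.4, 0,0.015,0,0,0,0,0.4]'
python3 -m handwheel '[0,0.015,0,0,0,0,0.4, 0,0.015,0,0,0,0,0.4]'
```

```text
clock: 13.5
ee_pos: [0.5394, -0.1418, 0.0377]
tcp_rot: [-0.0, 0.708, 0.706, -0.0]
wrist_force: [-3.8, -0.8, -4.2]
finger_gap: 0.605
finger_force: 42.8
clock: 13.75
ee_pos: [0.5395, -0.1404, 0.0377]
tcp_rot: [-0.0, 0.708, 0.706, -0.0]
wrist_force: [-3.5, -1.8, -3.7]
finger_gap: 0.603
finger_force: 42.8
clock: 14.0
ee_pos: [0.5395, -0.1395, 0.0377]
tcp_rot: [0.0, 0.708, 0.706, -0.001]
wrist_force: [-4.0, -4.7, -5.1]
finger_gap: 0.604
finger_force: 42.8
```

```bash
python3 -m handwheel '[0,0.015,0,0,0,0,0.4, 0,0.015,0,0,0,0,0.4]'
python3 -m handwheel '[0,0.02,0,0,0,0,0.4, 0,0.02,0,0,0,0,0.4]'
```

```text
clock: 14.25
ee_pos: [0.5396, -0.1395, 0.0377]
tcp_rot: [0.001, 0.708, 0.706, -0.001]
wrist_force: [-4.7, -8.4, -4.9]
finger_gap: 0.599
finger_force: 42.8
clock: 14.5
ee_pos: [0.5396, -0.1397, 0.0378]
tcp_rot: [0.002, 0.708, 0.707, -0.002]
wrist_force: [-6.0, -16.2, -6.4]
finger_gap: 0.6
finger_force: 42.8
```

It stopped hard with force building along y, so it is home. I'll relieve the push, release, rise and check.

```bash
python3 -m handwheel '[0.01,-0.035,-0.005,0,0,0,0.4, 0.01,-0.035,-0.005,0,0,0,0.4]'
python3 -m handwheel '[0,0,0,0,0,0,1, 0,0,0,0,0,0,1, 0,0,0,0,0,0,1, 0,0,0,0,0,0,1, 0,0,0,0,0,0,1]'
python3 -m handwheel '[0,-0.05,0.5,0,0,0,1, 0,-0.1,1,0,0,0,1, 0,-0.1,1,0,0,0,1, 0,-0.1,1,0,0,0,1]'
python3 -m handwheel '[0,-0.1,1,0,0,0,1, 0,-0.1,1,0,0,0,1, 0,-0.1,1,0,0,0,1]'
python3 - <<'E'
from h import *
f=cam('wrist'); save(f,'w6.png'); P=cloud(f); m=(abs(P[...,0]-.5395)<.006)&(P[...,2]>.06)&(P[...,2]<.13); k=P[m]
for y in np.arange(-.20,-.05,.003):
    kk=abs(k[:,1]-y)<.0015
    if kk.sum(): print('%.3f:%.4f(%d)'%(y,np.median(k[kk,2]),kk.sum()),end=' ')
for a,b in ((-.135,-.125),(-.085,-.08)):
    p=P[np.all((P>(.5,a,.06))&(P<(.58,b,.12)),-1)]; print(a,np.percentile(p[:,0],[1,99]))
E
```

```text
clock: 14.75
ee_pos: [0.5396, -0.1394, 0.0372]
tcp_rot: [-0.001, 0.708, 0.706, -0.001]
wrist_force: [-5.4, -4.1, -1.5]
finger_gap: 0.603
finger_force: 43.3
clock: 15.38
ee_pos: [0.541, -0.1389, 0.0373]
tcp_rot: [0.0, 0.708, 0.706, 0.0]
wrist_force: [-0.3, -0.1, 0.9]
finger_gap: 0.998
finger_force: 0.0
clock: 15.88
ee_pos: [0.5403, -0.1487, 0.1369]
tcp_rot: [-0.0, 0.708, 0.706, -0.0]
wrist_force: [-0.4, 0.2, -0.3]
finger_gap: 0.999
finger_force: 0.0
clock: 16.25
ee_pos: [0.5422, -0.1596, 0.2388]
tcp_rot: [0.002, 0.708, 0.706, 0.001]
wrist_force: [0.2, 0.6, -0.4]
finger_gap: 1.002
finger_force: 0.0
-0.188:0.1001(20) -0.185:0.1005(41) -0.182:0.1006(36) -0.179:0.1010(44) -0.176:0.1006(42) -0.173:0.1009(41) -0.170:0.1010(44) -0.167:0.1005(43) -0.164:0.1008(39) -0.161:0.1081(20) -0.158:0.1085(48) -0.155:0.1083(43) -0.152:0.1083(46) -0.149:0.1088(49) -0.146:0.1088(44) -0.143:0.1087(52) -0.140:0.1091(45) -0.137:0.1089(47) -0.134:0.1091(50) -0.131:0.1089(47) -0.128:0.1090(51) -0.125:0.1089(55) -0.122:0.1091(51) -0.119:0.1054(55) -0.116:0.1052(57) -0.113:0.1052(56) -0.110:0.1057(49) -0.107:0.1057(60) -0.104:0.1058(48) -0.101:0.1060(57) -0.098:0.1059(60) -0.095:0.1060(57) -0.092:0.1058(48) -0.089:0.1056(60) -0.086:0.1060(60) -0.083:0.1061(60) -0.080:0.1062(60) -0.077:0.1059(49) -0.074:0.1118(54) -0.071:0.1132(63) -0.068:0.1132(70) -0.065:0.1131(69) -0.062:0.1128(21) -0.135 [0.51462748 0.5641653 ]
-0.085 [0.51832265 0.56001433]
```

View pics/w6.png

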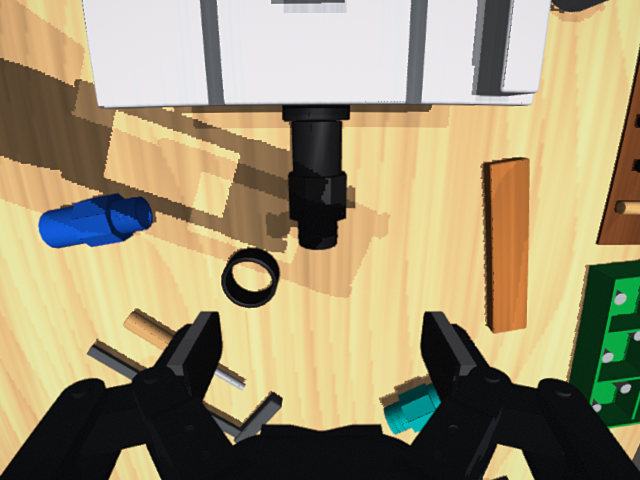

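The adapter sits square on the port: flange face at row ~118, tail tip at row ~245. The profile puts the mouth at y≈-0.0755, at the flange face, and about 1 mm low, which matches the expected settling. Bystanders are undisturbed. Next is the guard: I'll travel high and re-measure the nose.

```bash
python3 -m handwheel '[0,0,1,0,0,0,1, 0,0.2,1,0,0,0,1, 0,0.8,1,0,0,0,1, 0,1,1,0,0,0,1]' >/dev/null
python3 -m handwheel '[0,1,0,0,0,0,1, 0,1,0,0,0,0,1, 0,1,0,0,0,0,1, 0,1,0,0,0,0,1]'
python3 - <<'E'
from h import *
f=cam('wrist'); P=cloud(f); s=observe(); print(s['ee_pos'],s['joint_positions'].round(3))
p=P[np.all((P>(.50,-.03,.16))&(P<(.59,.25,.24)),-1)]
t=p[p[:,2]>.219]
for y in np.arange(.0,.2,.004):
    k=abs(t[:,1]-y)<.002
    if k.sum()>5: print('%.3f z%.4f x %.4f %.4f n%d'%(y,np.median(t[k,2]),*np.percentile(t[k,0],[1,99]),k.sum()))
k=p[(abs(p[:,0]-.538)>.0195)&(abs(p[:,0]-.538)<.032)&(p[:,2]>.19)]; print('bolt',len(k),np.percentile(k,[2,50,98],axis=0).round(4) if len(k) else '')
print('end y',np.percentile(t[:,1],[99,99.9]))
k=P[np.all((P>(.36,-.05,.178))&(P<(.51,.25,.20)),-1)]; print('stick',np.percentile(k,[1,99],axis=0).round(3) if len(k) else '')
E
```

```text
clock: 17.3
ee_pos: [0.5401, 0.0406, 0.3353]
tcp_rot: [-0.001, 0.708, 0.706, -0.002]
wrist_force: [-0.3, -0.3, 0.2]
finger_gap: 0.999
finger_force: 0.0
[0.54029552 0.04012261 0.335689  ] [-3.000e-03  1.890e-01  1.349e+00 -1.000e-03  1.607e+00  1.000e-03]
0.000 z0.2275 x 0.5209 0.5567 n177
0.004 z0.2273 x 0.5210 0.5638 n204
0.008 z0.2273 x 0.5166 0.5643 n237
0.012 z0.2272 x 0.5165 0.5643 n254
0.016 z0.2274 x 0.5213 0.5643 n247
0.020 z0.2275 x 0.5213 0.5611 n193
0.024 z0.2276 x 0.5215 0.5562 n198
0.028 z0.2274 x 0.5216 0.5562 n196
0.032 z0.2275 x 0.5216 0.5561 n196
0.036 z0.2275 x 0.5210 0.5560 n208
0.040 z0.2275 x 0.5210 0.5568 n201
0.044 z0.2276 x 0.5211 0.5567 n212
0.048 z0.2275 x 0.5211 0.5567 n221
0.052 z0.2275 x 0.5213 0.5566 n221
0.056 z0.2274 x 0.5214 0.5566 n221
0.060 z0.2275 x 0.5215 0.5565 n211
0.064 z0.2276 x 0.5216 0.5564 n224
0.068 z0.2275 x 0.5209 0.5564 n231
0.072 z0.2276 x 0.5209 0.5563 n232
0.076 z0.2274 x 0.5210 0.5554 n228
0.080 z0.2276 x 0.5211 0.5553 n231
0.084 z0.2274 x 0.5212 0.5553 n224
0.088 z0.2275 x 0.5213 0.5552 n226
0.092 z0.2275 x 0.5210 0.5552 n249
0.096
[... 190 characters left out ...]
10 0.5556 n244
0.120 z0.2216 x 0.5209 0.5559 n281
0.124 z0.2215 x 0.5210 0.5558 n235
0.128 z0.2216 x 0.5211 0.5558 n280
0.132 z0.2216 x 0.5212 0.5557 n249
0.136 z0.2215 x 0.5205 0.5556 n269
0.140 z0.2217 x 0.5206 0.5556 n288
0.144 z0.2217 x 0.5207 0.5555 n274
0.148 z0.2216 x 0.5208 0.5555 n258
0.152 z0.2216 x 0.5209 0.5554 n283
0.156 z0.2215 x 0.5210 0.5554 n286
0.160 z0.2216 x 0.5203 0.5552 n294
0.164 z0.2216 x 0.5204 0.5552 n296
0.168 z0.2216 x 0.5205 0.5560 n297
0.172 z0.2216 x 0.5207 0.5559 n298
0.176 z0.2218 x 0.5207 0.5558 n300
bolt 226 [[0.5163 0.0038 0.2126]
 [0.5601 0.0136 0.2211]
 [0.5645 0.0195 0.2243]]
end y [0.17633249 0.1777079 ]
stick [[0.421 0.011 0.178]
 [0.452 0.202 0.183]]
```

The nose spans y 0.117 to 0.178, centre (0.5385, 0.1475), with its top at 0.222. The hinge is at y≈0.0115. All of this matches the given sizes. Stick and fence are clear of the fingers.

```bash
python3 -m handwheel '[0,0.6,0,0,0,0,1, -0.02,1,0,0,0,0,1, -0.02,1,0,0,0,0,1]' >/dev/null
python3 -m handwheel '[0,0.07,-0.5,0,0,0,1, 0,0.07,-0.9,0,0,0,1, 0,0.07,-0.9,0,0,0,1]'
python3 -m handwheel '[0,0,-0.4,0,0,0,1, 0,0,-0.88,0,0,0,1, 0,0,-0.88,0,0,0,1, 0,0,-0.88,0,0,0,1]'
python3 -m handwheel '[0,0,0,0,0,0,0.2, 0,0,0,0,0,0,0.2, 0,0,0,0,0,0,0.2, 0,0,0,0,0,0,0.2, 0,0,0,0,0,0,0.2]' 40
python3 -m handwheel '[0,0,0,0,0,0,0.2, 0,0,0,0,0,0,0.2, 0,0,0,0,0,0,0.2]'
```

```text
clock: 18.1
ee_pos: [0.5362, 0.1457, 0.2437]
tcp_rot: [-0.002, 0.709, 0.705, -0.004]
wrist_force: [-0.4, 0.2, 0.8]
finger_gap: 1.002
finger_force: 0.0
clock: 18.6
ee_pos: [0.5409, 0.1477, 0.1617]
tcp_rot: [0.001, 0.709, 0.706, 0.001]
wrist_force: [-0.5, 0.1, 0.0]
finger_gap: 1.001
finger_force: 0.0
clock: 19.23
ee_pos: [0.5382, 0.1482, 0.1604]
tcp_rot: [-0.0, 0.708, 0.706, -0.0]
wrist_force: [-3.7, -1.0, 5.7]
finger_gap: 0.417
finger_force: 40.8
clock: 19.6
ee_pos: [0.5382, 0.1482, 0.1605]
tcp_rot: [-0.0, 0.708, 0.706, -0.0]
wrist_force: [-2.1, -0.7, 5.9]
finger_gap: 0.417
finger_force: 40.8
```

The gap is 35.4 mm, so the nose is held. I'll swing the tool about the hinge along with the guard.

```bash
python3 -m handwheel '[0,0.039,0.109,0.05,0,0,0.2, 0,0.069,0.221,0.1,0,0,0.2, 0,0.09,0.334,0.15,0,0,0.2, 0,0.103,0.449,0.2,0,0,0.2, 0,0.106,0.565,0.25,0,0,0.2]'; python3 -c "
from station import observe;print(observe()['joint_positions'].round(3),observe()['wrist_torque'])"
```

```text
clock: 20.23
ee_pos: [0.5382, 0.159, 0.2168]
tcp_rot: [-0.139, 0.694, 0.693, 0.139]
wrist_force: [-2.4, -0.8, 1.0]
finger_gap: 0.421
finger_force: 40.6
[-0.067  0.273  1.611  0.409  1.308 -0.183] [-0.44967739  0.45219991  0.40487349]
```

```bash
python3 -m handwheel '[0,-0.005,0.116,0.05,0,0,0.2, 0,-0.02,0.23,0.1,0,0,0.2, 0,-0.044,0.344,0.15,0,0,0.2, 0,-0.077,0.455,0.2,0,0,0.2, 0,-0.117,0.563,0.25,0,0,0.2]'
python3 -m handwheel '[0,0,0,0,0,0,0.2, 0,0,0,0,0,0,0.2, 0,0,0,0,0,0,0.2, 0,0,0,0,0,0,0.2, 0,0,0,0,0,0,0.2]'
python3 - <<'E'
from h import *
f=cam('wrist'); save(f,'w7.png'); g=cam('scene'); P=cloud(g); s=observe(); print(s['joint_positions'].round(3),s['qd'].round(3))
c=np.hstack([cv2.resize(f['frame'],(400,300)),cv2.resize(g['frame'][150:330,200:440],(400,300))]); cv2.imwrite('pics/fin.png',c[...,::-1])
for nm,X in (('w',cloud(f)),('s',P)):
    k=X[np.all((X>(.524,-.02,.222))&(X<(.554,.13,.40)),-1)]
    if len(k)<30: continue
    # guard top: highest z per y
    o=[]
    for y in np.arange(.0,.09,.006):
        z=k[abs(k[:,1]-y)<.003,2]
        if len(z)>3: o.append((y,np.median(z),len(z)))
    o=np.array(o); print(nm,o.round(3).tolist())
E
```

```text
clock: 20.85
ee_pos: [0.5382, 0.1472, 0.2735]
tcp_rot: [-0.272, 0.653, 0.653, 0.271]
wrist_force: [-1.9, 0.2, 1.5]
finger_gap: 0.421
finger_force: 40.6
clock: 21.48
ee_pos: [0.5382, 0.1477, 0.2728]
tcp_rot: [-0.271, 0.654, 0.653, 0.27]
wrist_force: [-3.5, 2.4, 5.8]
finger_gap: 0.417
finger_force: 41.0
[-0.318  0.322  1.62   0.738  1.522 -0.479] [ 0.001  0.001 -0.     0.001 -0.001 -0.002]
w [[0.078, 0.359, 4446.0], [0.084, 0.353, 3938.0]]
s [[0.0, 0.225, 10.0], [0.006, 0.231, 11.0], [0.012, 0.236, 12.0], [0.018, 0.242, 12.0], [0.024, 0.248, 11.0], [0.03, 0.255, 11.0], [0.036, 0.26, 8.0], [0.042, 0.265, 6.0], [0.048, 0.381, 12.0], [0.054, 0.38, 38.0], [0.06, 0.375, 30.0], [0.066, 0.373, 27.0], [0.072, 0.37, 44.0], [0.078, 0.359, 57.0], [0.084, 0.352, 34.0]]
```

View pics/fin.png

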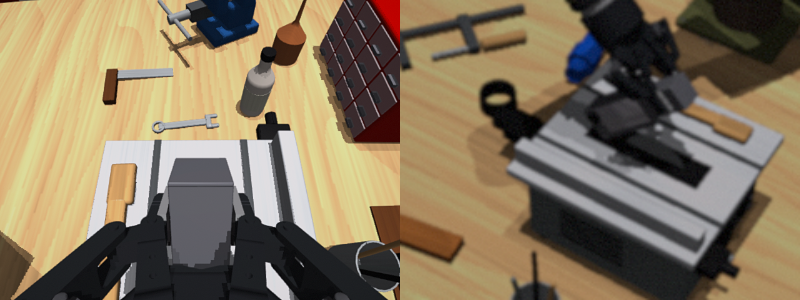

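The nose at wrist-panel (200,215) is held between the pads and lifted. The scene panel shows the guard open and the adapter still on the port at (515,122). The guard's top slope is about 44° (40 mm over 42 mm), the tool tilt is 45°, and everything is still, so I'll hand in.

```bash
python3 -c "
from station import hand_in;print(hand_in())"
```

```text
the job is handed in; nothing more can be done
None
```

The job is handed in (no verdict came back): by my measurements the adapter sits home on the port and released, and the guard is held at about 44–45°; the real fingertips sit about 35 mm further back from the reported TCP than stated, which spoiled my first two grips without harm.

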